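# Start a run on the frame tracer by its push keys

### The job

Start a measuring run on the spectacle-frame tracer: with a fingertip, lightly press its long bar-shaped key, then its round key, then its square key, each fully down (a pressed key stays down by itself). Do not press the cross-shaped key, which cancels the run. Only push, do not pick anything up, and leave the things lying round the tracer where they are.

Things in the scene. Friction and masses are not known exactly. Their poses are not given: they have to be found in the camera images.
- tracer: Fixed frame tracer: pale flat housing 260 mm deep (its x) by 260 mm wide (y), deck 40 mm above the bench; origin under its centre on the bench, x away from the robot at yaw 0. Four dark keys in a row along y, 58 mm apart, in varying order, lie 95 mm to the robot's side of its centre. From 55 mm behind the key centres on: fixed black spectacles and clamp jaws, up to 85 mm above the bench.
- bar_unit: Fixed metal plate 54 x 54 x 4 mm on the tracer's deck that carries the bar key at its centre; origin at the plate's underside (40 mm above the bench), axes parallel to the tracer's.
- bar_top (a point): Centre of the top face of the bar key (dark cap seen from above as a long bar, 44 mm (along the unit's x) by 15 mm); raised it stands 62 mm above the bench, 18 mm proud of its plate; moves with the key.
- bar_key (a joint): Travel of the bar key straight down, m: 0 raised, 0.008 at its stop. It slides against about 3 N of friction, and stays where it is left; its cap is soft (2 N per mm, 8 mm at most), so the fingertip sinks 1.5 mm or so farther than the key; it counts as pressed beyond 0.005.
- round_unit: Fixed metal plate 54 x 54 x 4 mm on the tracer's deck that carries the round key at its centre; origin at the plate's underside (40 mm above the bench), axes parallel to the tracer's.
- round_top (a point): Centre of the top face of the round key (dark cap seen from above as a round disc, 30 mm across); raised it stands 62 mm above the bench, 18 mm proud of its plate; moves with the key.
- round_key (a joint): Travel of the round key straight down, m: 0 raised, 0.008 at its stop. It slides against about 3 N of friction, and stays where it is left; its cap is soft (2 N per mm, 8 mm at most), so the fingertip sinks 1.5 mm or so farther than the key; it counts as pressed beyond 0.005.
- square_unit: Fixed metal plate 54 x 54 x 4 mm on the tracer's deck that carries the square key at its centre; origin at the plate's underside (40 mm above the bench), axes parallel to the tracer's.
- square_top (a point): Centre of the top face of the square key (dark cap seen from above as a square, 28 by 28 mm); raised it stands 62 mm above the bench, 18 mm proud of its plate; moves with the key.
- square_key (a joint): Travel of the square key straight down, m: 0 raised, 0.008 at its stop. It slides against about 3 N of friction, and stays where it is left; its cap is soft (2 N per mm, 8 mm at most), so the fingertip sinks 1.5 mm or so farther than the key; it counts as pressed beyond 0.005.
- cross_unit: Fixed metal plate 54 x 54 x 4 mm on the tracer's deck that carries the cross key at its centre; origin at the plate's underside (40 mm above the bench), axes parallel to the tracer's.
- cross_top (a point): Centre of the top face of the cross key (dark cap seen from above as a plus-shaped cross of two crossing bars, each 38 by 12 mm); raised it stands 62 mm above the bench, 18 mm proud of its plate; moves with the key.
- cross_key (a joint): Travel of the cross key straight down, m: 0 raised, 0.008 at its stop. It slides against about 3 N of friction, and stays where it is left; its cap is soft (2 N per mm, 8 mm at most), so the fingertip sinks 1.5 mm or so farther than the key; not to be pressed.
- jar: Loose screw-lid jar, 62 mm across, 94 mm tall; origin at the centre of its underside. A bystander, to be left alone.
- dish: Loose small metal screw dish, 70 mm across, 14 mm tall; origin at the centre of its underside. A bystander, to be left alone.
- pliers: Loose red-handled pliers lying flat, 171 mm along its y, 50 mm wide, 12 mm thick; origin at the centre of its underside. A bystander, to be left alone.
- stone: Loose polishing stone in a black case, 78 x 126 x 24 mm; origin at the centre of its underside. A bystander, to be left alone.
- lens: Loose clear lens lying flat, 34 x 50 x 5 mm; origin at the centre of its underside. A bystander, to be left alone.

How it is judged:
By the outcome, as a careful person would: the job done as asked, in the order asked, and still so for the second after the job is handed in, with the robot touching nothing.
It also fails if it takes over 45 s, if anything falls off the work surface, if the arm or the gripper's body presses on something with over 40 N, if the wrist force passes 120 N, or if a joint passes its speed limit or range.

### The arm

A 7-joint arm with a two-finger parallel gripper is mounted at the origin on a cart in front of the work surface, level with it; the furniture and walls round the work are solid. World frame = base frame: x ahead of the robot, y to its left, z up, the work surface at z = 0. Lengths are in m, angles in rad, forces in N, time in s.
With the tool pointing down it reaches from about 0.425 to 0.925 m from the base axis. Payload 6.8 kg.
Tool frame: the origin (TCP) lies midway between the tips of the shut fingers; the grasp point (between the pads) lies 19 mm behind it; z points along the fingers, y is the line along which they close (so a half turn about z gives the same grasp; the last joint's range is limited). The gripper opens to 85 mm and grips with 20 to 120 N. Pads are 22 mm wide; open, the fingers measure 114 mm over their backs; the gripper's body (76 mm by 85 mm) begins 54 mm behind the grasp point. The pads swing forward as they close: fully open they stand 13 mm farther back than shut.
Start: joints at [1.188, 0.477, 0.022, 1.555, -0.011, 1.109, -0.083], TCP at [0.183, -0.65, 0.231] pointing down, gripper open.
Joint ranges: [-2.96, 2.96], [-0.34, 2.1], [-1.41, 1.46], [0.24, 2.44], [-1.37, 4.51], [0.17, 1.92], [-2.96, 2.96]. Speed limits (rad/s): [2.39, 2.39, 3.14, 3.14, 3.14, 3.14, 3.14].

### API

Orientations are given as a unit quaternion [w, x, y, z].
In Python, from station import * gives the robot as it stands.
- The arm moves only by the shell command python3 -m creep 'ROWS' [FORCE]. ROWS is JSON, a list of rows, each a list of 7 numbers: the gripper command: -1 is shut, 1 is fully open, values between are in proportion, then the shift along the world's x, y, z in mm, then the turn, a rotation vector about the world's x, y, z in rad. A call has 1 to 5 rows; each row shifts and turns the commanded pose from where the row before left it; what a row does not reach is not made up. A row lasts 1/8 s, in which the tool goes at most 62.5 mm and 10.7 degrees, less where a joint would pass 70% of its speed; a pose out of reach is approached as far as the arm can. A call is refused whole if a number of a shift passes 62.5 or a number of a turn 0.188, either way. A call with a gripper value outside its range is refused whole. The fingers move at their own pace and stop on an object; FORCE is the grip in N (left out, the last holds). Time passes only in rows, so rows that do not move let the fingers close. It gives the time, the measured TCP pose, the force, the opening and the grip force at its end, in the units of the state.
- get_obs(): the state, without advancing time (a new reading comes with each control period).
- read_camera(name): name is "scene" or "top" or "wrist"; returns (picture, depth): 400x640x3 uint8, red, green, blue; 400x640 float32, m along the optical axis (not along the pixel's ray), 0 where there is no reading.
- camera_params(name): a dict with "intrinsics" (3x3 intrinsics, pixels), "cam_to_world" (4x4, takes a point from camera to world coordinates); the wrist camera has in their place "mount" (4x4, takes a point from camera to tool coordinates, whose origin is the TCP and whose axes are the flange's). Camera axes: x right, y up, looking along -z (the intrinsics and any distortion apply to the point x, -y, -z); pixel columns grow to the right and rows downward; lengths in m; the calibration is good to about 2 mm. A picture is of the moment at which its call begins: read the wrist's pose just before it. camera_params takes no time and is no camera call.
- hand_in(): hands the job in; it is judged then, once.
The state is a dict: "t": time; "q": joint angles; "joint_vel": joint speeds; "joint_torque": joint torques, N m; "eef_pos": TCP position; "tool_rot": TCP orientation; "contact_force": force on the tool from outside, world axes, zero at the start; "torque": the same for the moment, N m; "gripper_width": opening from 0.0 (shut) to 1.0 (fully open); "grasp_force": force on a finger pad.
Only numpy, scipy, OpenCV 4.12 (cv2) and the standard library are available. Lean on these libraries where they do the work, as an engineer would, in place of code of your own. Each camera call takes 0.05 s, during which the arm holds its last target. There are 200 camera calls.

## Working session

There is one attempt and no reset: what is moved stays moved. The work goes in short steps, Python scripts to look and compute and a shell command to move; the robot and the scene stay as the last step left them, time stands still between calls to the robot, and variables do not carry over. Pictures are saved under pics/ and viewed, at most 10 in all, crops included, and the job is handed in when it is done.

```bash
mkdir -p pics; cat > h.py <<'E'
from station import *
import numpy as np, cv2
def snap(n,f):
    p,d=read_camera(n); cv2.imwrite(f'pics/{f}.png',p[:,:,::-1]); np.save(f'pics/{f}.npy',d); return p,d
def world(n,d,u,v,T=None,z=None):
    c=camera_params(n);K=np.array(c['intrinsics']);T=np.array(c['cam_to_world']) if T is None else T
    r=np.array([(u-K[0,2])/K[0,0],-(v-K[1,2])/K[1,1],-1])
    if z is None:
        return (T@np.r_[r*np.median(d[int(v)-1:int(v)+2,int(u)-1:int(u)+2]),1])[:3]
    w=T[:3,:3]@r; return T[:3,3]+w*(z-T[2,3])/w[2]
E
python3 - <<'E'
from h import *
snap('top','top1'); o=get_obs(); print(o); c=camera_params('top'); print(c); print(camera_params('wrist'))
E
```

```text
{'t': 0.05, 'q': array([ 1.18790252,  0.47775887,  0.02235431,  1.55638496, -0.01150929,
        1.10933326, -0.08310699]), 'joint_vel': array([-2.89967277e-04, -2.76328821e-04, -6.78846888e-04, -4.77090677e-04,
        3.32874035e-05, -1.27754680e-03,  2.31870242e-04]), 'joint_torque': array([ 5.02481911e-03, -5.98305023e+01,  1.61553517e+00, -2.82256097e+01,
        1.27690865e-02,  5.16910746e-03, -4.73896830e-05]), 'eef_pos': array([ 0.18298886, -0.64913542,  0.23038173]), 'tool_rot': array([-8.58808561e-04,  9.90575626e-01,  1.36964079e-01, -1.82883774e-04]), 'contact_force': array([ 0.07918504, -0.80608427,  0.77518696]), 'torque': array([ 0.02749737,  0.03547214, -0.01858906]), 'grasp_force': 0.0, 'gripper_width': 0.9956582773421095}
{'intrinsics': array([[389.32593763,   0.        , 316.81773401],
       [  0.        , 389.32593763, 198.32544753],
       [  0.        ,   0.        ,   1.        ]]), 'cam_to_world': array([[-0.12787907,  0.96414879, -0.2325168 ,  0.35727406],
       [-0.99175851, -0.12244984,  0.03769748,  0.07843747],
       [ 0.00787433,  0.23542123,  0.97186153,  0.91740299],
       [ 0.        ,  0.        ,  0.        ,  1.        ]])}
{'intrinsics': array([[297.12162343,   0.        , 315.10906672],
       [  0.        , 297.12162343, 197.05009247],
       [  0.        ,   0.        ,   1.        ]]), 'mount': array([[-4.55979742e-05,  9.64421292e-01,  2.64370139e-01,
         6.73436066e-02],
       [ 9.99999949e-01, -3.96333630e-05,  3.17060132e-04,
         1.21002084e-03],
       [ 3.16257419e-04,  2.64370140e-01, -9.64421241e-01,
        -1.43057366e-01],
       [ 0.00000000e+00,  0.00000000e+00,  0.00000000e+00,
         1.00000000e+00]])}
```

View pics/top1.png

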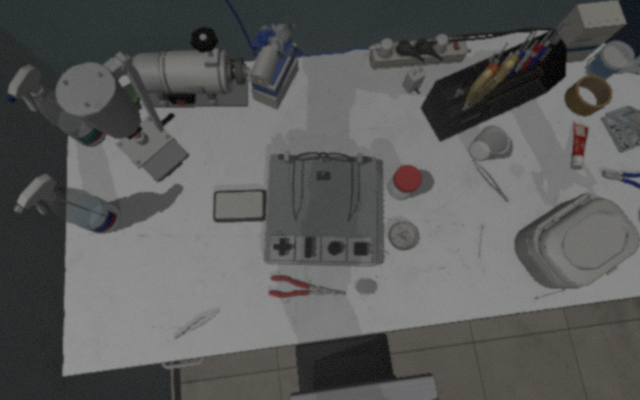

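The tracer is at the image centre, with its keys along its near edge at about v=247. They appear to be cross (283), bar (309), round (336) and square (361). I'll enlarge that part to check.

```bash
python3 - <<'E'
from h import *
p=cv2.imread('pics/top1.png')[140:310,200:440]
cv2.imwrite('pics/top1c.png',cv2.resize(np.clip(p*2.0,0,255).astype('uint8'),None,fx=3.3,fy=3.3,interpolation=cv2.INTER_CUBIC))
d=np.load('pics/top1.npy')
for u,v in [(283,246),(309,246),(336,247),(361,248)]: print(u,world('top',d,u,v),world('top',d,u,v,z=.062))
for u,v in [(325,200),(407,178)]: print(u,world('top',d,u,v))
E
```

```text
283 [0.46450678 0.13262009 0.06219881] [0.46453171 0.13263269 0.062     ]
309 [0.45729648 0.07605419 0.06193676] [0.45728909 0.07605436 0.062     ]
336 [0.44752386 0.01758567 0.06260288] [0.44758752 0.01754275 0.062     ]
361 [ 0.43843744 -0.0365925   0.06208178] [ 0.4384452  -0.03660349  0.062     ]
325 [0.56041328 0.02621832 0.04185671]
407 [ 0.57508726 -0.15708402  0.09360791]
```

View pics/top1c.png

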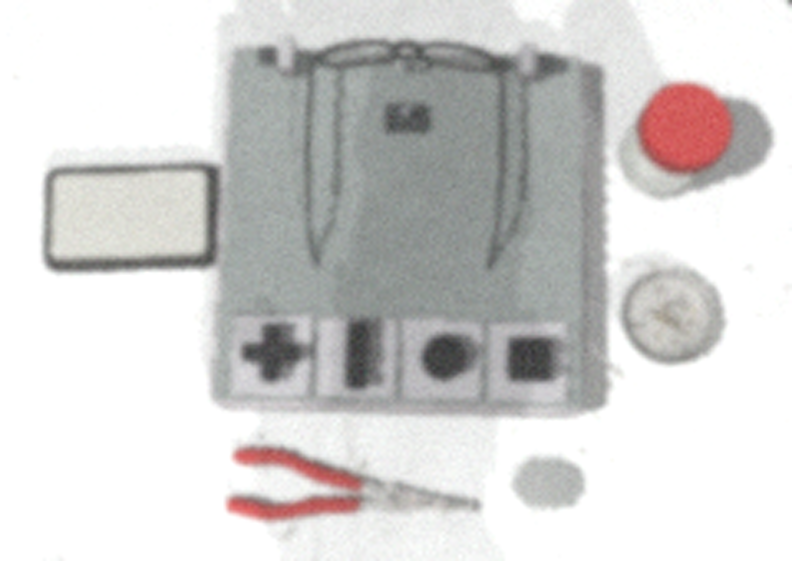

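```bash
python3 - <<'E'
from h import *
d=np.load('pics/top1.npy')
P=np.array([[*world('top',d,u,v),u,v] for u in range(2,638,3) for v in range(2,398,3)])
for y in np.arange(-.75,.1,.1):
  m=(P[:,1]>=y)&(P[:,1]<y+.1)
  print(round(y,2),[round(float(P[m&(P[:,0]>=x)&(P[:,0]<x+.1)][:,2].max(initial=-9)),2) for x in (.1,.2,.3,.4,.5)])
for u,v in [(309.7,247.3),(335.5,248.2),(360.9,249.1),(283.3,246.7)]: print(world('top',d,u,v,z=.062))
E
```

```text
Traceback (most recent call last):
  File "h.py", line 6, in world
    c=camera_params(n);K=np.array(c['intrinsics']);T=np.array(c['cam_to_world']) if T is None else T
ValueError: time passes only in moves, steps and waits
```

```bash
python3 -m creep '[[-1,0,0,60,0,0,0],[-1,20,40,40,0,0,-0.1],[-1,20,60,0,0,0,-0.1],[-1,20,60,0,0,0,-0.1],[-1,20,60,0,0,0,-0.1]]'
```

```text
t: 0.68
eef_pos: [0.2628, -0.4295, 0.3309]
tool_rot: [-0.0, 0.998, -0.064, -0.0]
contact_force: [1.0, 0.5, 0.1]
gripper_width: -0.002
grasp_force: 0.0
```

```bash
python3 -m creep '[[-1,20,58,0,0,0,0],[-1,20,58,0,0,0,0],[-1,20,58,0,0,0,0],[-1,20,58,0,0,0,0],[-1,20,58,0,0,0,0]]' && python3 -m creep '[[-1,20,50,0,0,0,0],[-1,20,50,-10,0,0,0],[-1,20,50,-40,0,0,0],[-1,20,10,-50,0,0,0],[-1,0,0,0,0,0,0]]'; sed -i 's/c=camera_params(n);/c=CP.setdefault(n,None) or camera_params(n);CP[n]=c;/; s/^def world/CP={}\ndef world/' h.py
python3 - <<'E'
from h import *
from scipy.spatial.transform import Rotation as R
o=get_obs(); w,x,y,z=o['tool_rot']; T=np.eye(4);T[:3,:3]=R.from_quat([x,y,z,w]).as_matrix();T[:3,3]=o['eef_pos']
T=T@np.array(camera_params('wrist')['mount']); np.save('pics/T.npy',T)
p,d=snap('wrist','w1'); print(o['eef_pos'],o['tool_rot'])
cv2.imwrite('pics/w1b.png',np.clip(p[:,:,::-1]*1.8,0,255).astype('uint8'))
E
```

```text
t: 1.3
eef_pos: [0.3624, -0.1398, 0.3311]
tool_rot: [0.0, 0.998, -0.063, -0.0]
contact_force: [1.4, 0.3, 0.3]
gripper_width: -0.0
grasp_force: 0.0
t: 1.92
eef_pos: [0.439, 0.0156, 0.2307]
tool_rot: [-0.0, 0.998, -0.061, -0.004]
contact_force: [-1.4, -0.5, 0.1]
gripper_width: -0.001
grasp_force: 0.0
[0.43897604 0.01557151 0.2306765 ] [-3.90547256e-04  9.98119069e-01 -6.11724746e-02 -4.01246004e-03]
```

View pics/w1b.png

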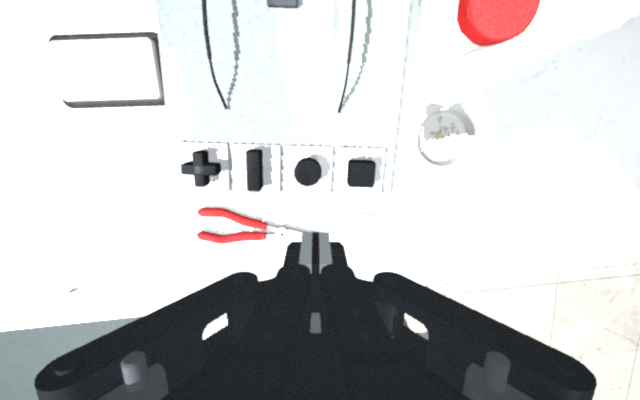

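From left to right the wrist view shows cross (201,168), bar (255,170), round (308,172) and square (361,174), all raised and in clear view.

```bash
python3 - <<'E'
from h import *
CP['wrist']=camera_params('wrist');CP['top']=camera_params('top')
d=np.load('pics/w1.npy');T=np.load('pics/T.npy');dt=np.load('pics/top1.npy')
for n,(a,b),(e,f) in [('cross',(201,168),(283.3,246.7)),('bar',(255,170),(309.7,247.3)),('round',(308,172),(335.5,248.2)),('square',(361,174),(360.9,249.1))]:
  print(n,world('wrist',d,a,b,T).round(4),world('wrist',d,a,b,T,.062).round(4),world('top',dt,e,f,z=.062).round(4))
E
```

```text
cross [0.4665 0.133  0.0626] [0.4664 0.1332 0.062 ] [0.4629 0.1321 0.062 ]
bar [0.4574 0.0766 0.0628] [0.4573 0.0768 0.062 ] [0.4543 0.0749 0.062 ]
round [0.4484 0.0212 0.0627] [0.4483 0.0212 0.062 ] [0.4451 0.019  0.062 ]
square [ 0.4393 -0.0345  0.062 ] [ 0.4393 -0.0345  0.062 ] [ 0.4361 -0.036   0.062 ]
```

Both cameras agree to about 3 mm. I'll go above the bar key first.

```bash
python3 -m creep '[[-1,17,60,0,0,0,0],[-1,0,0,-50,0,0,0],[-1,0,0,-60,0,0,0],[-1,0,0,-40,0,0,0],[-1,0,0,0,0,0,0]]'
```

```text
t: 2.6
eef_pos: [0.457, 0.0733, 0.0836]
tool_rot: [0.001, 0.998, -0.063, -0.002]
contact_force: [-0.0, 0.3, 0.3]
gripper_width: 0.002
grasp_force: 0.0
```

```bash
python3 -m creep '[[-1,0,2,-16,0,0,0],[-1,0,0,-6,0,0,0],[-1,0,0,-5,0,0,0],[-1,0,0,-3,0,0,0],[-1,0,0,0,0,0,0]]'
```

```text
t: 3.22
eef_pos: [0.4589, 0.0768, 0.0544]
tool_rot: [-0.0, 0.998, -0.063, 0.001]
contact_force: [1.4, 0.2, 2.3]
gripper_width: -0.002
grasp_force: 1.1
```

```bash
python3 -m creep '[[-1,-2,0,-2,0,0,0],[-1,0,0,-1,0,0,0],[-1,0,0,0,0,0,0]]'
```

```text
t: 3.6
eef_pos: [0.4566, 0.077, 0.0513]
tool_rot: [-0.0, 0.998, -0.063, 0.001]
contact_force: [3.0, -0.3, 5.2]
gripper_width: -0.003
grasp_force: 2.6
```

The tip has sunk 10.7 mm, which matches 8 mm of travel plus 2.6 mm of cap sink at 5.2 N. So the bar key is on its stop. I'll lift and go to the round key.

```bash
python3 -m creep '[[-1,0,0,30,0,0,0],[-1,-9,-57,0,0,0,0],[-1,0,0,0,0,0,0]]'
```

```text
t: 3.98
eef_pos: [0.4446, 0.0152, 0.0802]
tool_rot: [0.002, 0.998, -0.066, -0.002]
contact_force: [0.1, 1.1, 0.0]
gripper_width: -0.001
grasp_force: 0.0
```

```bash
python3 -m creep '[[-1,1,2,-13,0,0,0],[-1,0,0,-6,0,0,0],[-1,0,0,-6,0,0,0],[-1,0,0,-4,0,0,0],[-1,0,0,0,0,0,0]]'
```

```text
t: 4.6
eef_pos: [0.4477, 0.0227, 0.0518]
tool_rot: [-0.0, 0.998, -0.062, -0.0]
contact_force: [-2.5, 2.2, 5.0]
gripper_width: 0.003
grasp_force: 2.1
```

```bash
python3 -m creep '[[-1,0,0,-1,0,0,0],[-1,0,0,0,0,0,0]]' && python3 -m creep '[[-1,0,0,30,0,0,0],[-1,-9,-57,0,0,0,0],[-1,0,0,0,0,0,0],[-1,0,0,0,0,0,0]]'
```

```text
t: 4.85
eef_pos: [0.4482, 0.0223, 0.0513]
tool_rot: [-0.0, 0.998, -0.062, 0.0]
contact_force: [-2.2, 2.2, 5.3]
gripper_width: -0.003
grasp_force: 2.6
t: 5.35
eef_pos: [0.4394, -0.0357, 0.0811]
tool_rot: [0.0, 0.998, -0.063, 0.0]
contact_force: [0.3, -0.3, 0.2]
gripper_width: 0.0
grasp_force: 0.0
```

```bash
python3 -m creep '[[-1,-1,0,-14,0,0,0],[-1,0,0,-6,0,0,0],[-1,0,0,-6,0,0,0],[-1,0,0,-4,0,0,0],[-1,0,0,0,0,0,0]]'
```

```text
t: 5.98
eef_pos: [0.4377, -0.0345, 0.0508]
tool_rot: [-0.0, 0.998, -0.062, -0.001]
contact_force: [-3.4, 3.5, 6.1]
gripper_width: 0.001
grasp_force: 3.1
```

The square key is down too: 11.2 mm of sink is 8 mm of travel plus 3 mm of cap. I'll retreat and check with the wrist camera.

```bash
python3 -m creep '[[-1,0,0,50,0,0,0],[-1,0,25,60,0,0,0],[-1,0,25,60,0,0,0],[-1,0,0,0,0,0,0],[-1,0,0,0,0,0,0]]'
python3 - <<'E'
from h import *
from scipy.spatial.transform import Rotation as R
o=get_obs(); w,x,y,z=o['tool_rot']; T=np.eye(4);T[:3,:3]=R.from_quat([x,y,z,w]).as_matrix();T[:3,3]=o['eef_pos']
CP['wrist']=camera_params('wrist');T=T@np.array(CP['wrist']['mount'])
p,d=snap('wrist','w2')
K=np.array(CP['wrist']['intrinsics'])
for n,X in [('cross',(.466,.133)),('bar',(.456,.0765)),('round',(.447,.021)),('square',(.438,-.035))]:
  c=np.linalg.inv(T)@np.r_[X,.056,1]; u=K[0,2]-K[0,0]*c[0]/c[2]; v=K[1,2]+K[1,1]*c[1]/c[2]
  print(n,round(u),round(v),world('wrist',d,u,v,T).round(4))
cv2.imwrite('pics/w2b.png',np.clip(p[:,:,::-1]*1.8,0,255).astype('uint8'))
E
```

```text
t: 6.6
eef_pos: [0.4378, 0.0123, 0.216]
tool_rot: [0.0, 0.998, -0.063, 0.0]
contact_force: [-0.2, -0.5, -0.1]
gripper_width: -0.003
grasp_force: 0.0
cross 195 171 [0.4668 0.1304 0.062 ]
bar 250 173 [0.4557 0.0769 0.0542]
round 305 175 [0.4468 0.0211 0.0547]
square 359 177 [ 0.4376 -0.0352  0.054 ]
```

View pics/w2b.png

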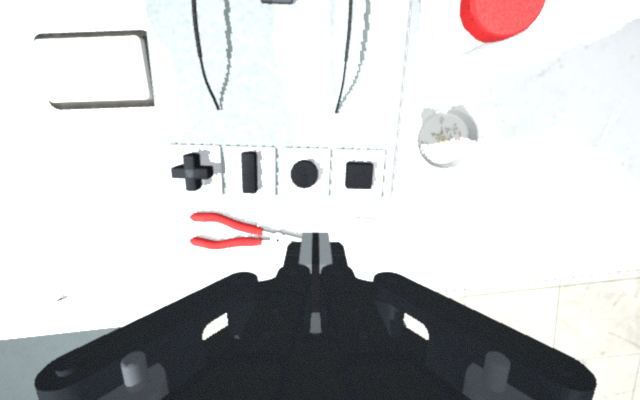

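The bar (250,173), round (305,175) and square (359,177) caps now measure 54 mm above the bench, so all three are fully down. The cross (195,171) is still raised at 62 mm, and the things around the tracer haven't moved.

```bash
python3 -c "
from station import *
print(hand_in())"
```

```text
the job is handed in; nothing more can be done
None
```

I pressed the bar, round and square keys fully down in that order, left the cross key raised and the surrounding things undisturbed, and handed the job in at about 7 s; no verdict came back.

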